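# Level a kiln shelf with its screw foot and press it home

## Robot

A 6-joint arm with a two-finger parallel gripper is mounted at the origin on the work surface. World frame = base frame: x ahead of the robot, y to its left, z up, the work surface at z = 0. Lengths are in m, angles in rad, forces in N, time in s.
With the tool pointing down it reaches from about 0.225 to 0.875 m from the base axis. Payload 3.4 kg.
Tool frame: the origin (TCP) lies between the finger pads; the fingertips stand 14 mm ahead of it and the grasp point (between the pads) lies 5 mm behind it; z points along the fingers, y is the direction in which the jaws open and shut (so a half turn about z gives the same grasp; the last joint's range is limited). The gripper opens to 85 mm and grips with 20 to 120 N. Pads are 22 mm wide; open, the fingers measure 114 mm over their backs; the gripper's body (76 mm by 85 mm) begins 54 mm behind the grasp point. The pads swing forward as they close: fully open they stand 13 mm farther back than shut.
Start: joints at [-1.459, 0.276, 1.505, -0, 1.361, -0.121], TCP at [0.133, -0.56, 0.245] pointing down, gripper open.
Joint ranges: [-2.89, 2.89], [-0.75, 2.08], [0.22, 2.7], [-1.18, 4.32], [0.11, 2.71], [-2.7, 2.7]. Speed limits (rad/s): [2.57, 2.57, 3.14, 3.14, 3.14, 3.14].

## Interface

Orientations are given as a unit quaternion [w, x, y, z].
In Python, from plant import ctrl gives the robot as it stands.
- The arm moves only by the tool arm_command, never from a script. Its argument "motion" is text: rows parted by semicolons, each of 7 numbers parted by spaces: the shift along the world's x, y, z in m, then the turn, a rotation vector about the world's x, y, z in rad, then the opening, from 0 (shut) to 1 (fully open). In form: x y z rx ry rz hand; .... A call has 1 to 20 rows; each row is the pose to reach, as a shift and turn from the pose commanded when the call began; what a row does not reach only later rows make up. A row lasts 1/12 s, in which the tool goes at most 41.7 mm and 7.16 degrees, less where a joint would pass 70% of its speed; a pose out of reach is approached as far as the arm can. A call with a gripper value outside its range is refused whole. The fingers move at their own pace and stop on an object; "squeeze" is the grip in N (left out, the last holds). Time passes only in rows, so rows that repeat a pose let the fingers close. It gives the time, the measured TCP pose, the force and the opening at its end, in the units of the state.
- ctrl.get_state(): the state, without advancing time (a new reading comes with each control period).
- ctrl.get_image(name): name is "scene" or "side" or "wrist"; returns the picture (400x640x3 uint8, red, green, blue); there is no depth.
- ctrl.camera_model(name): a dict with "intrinsics" (3x3 intrinsics, pixels), "R" (3x3) and "t" (3): a world point X has camera coordinates R X + t; the wrist camera has in their place "T_tool_cam" (4x4, takes a point from camera to tool coordinates, whose origin is the TCP and whose axes are the flange's). Camera axes: x right, y down, z forward; pixel columns grow to the right and rows downward; lengths in m; the calibration is good to about 2 mm. A picture is of the moment at which its call begins: read the wrist's pose just before it. camera_model takes no time and is no camera call.
- ctrl.job_done(): hands the job in, once; it reports no verdict.
The state is a dict: "time": time; "joints": joint angles; "qd": joint speeds; "tau": joint torques, N m; "ee_pos": TCP position; "tcp_rot": TCP orientation; "contact_force": force on the tool from outside, world axes, zero at the start; "moment": the same for the moment, N m; "gripper_width": opening from 0.0 (shut) to 1.0 (fully open).
Only numpy, scipy, OpenCV 4.12 (cv2) and the standard library are available. Lean on these libraries where they do the work, as an engineer would, in place of code of your own. Each camera call takes 0.05 s, during which the arm holds its last target.

## Task

Lay the spirit level lengthwise along the middle of the small dark kiln shelf and let go of it, then turn the shelf's screw foot by its cross bar until the bubble stands in the middle between the two black lines. Last, press down on the top of the level from above with the fingertips, so that the shelf sinks about 6 mm into its springy pads, and finish while still holding that pressure, with the bubble centred. Leave the three pots standing where they are.

Things in the scene. Friction and masses are not known exactly. Their poses are not given: they have to be found in the camera images.
- level_mid (a point): Loose spirit level: plain aluminium bar with black end caps, 180 long x 30 wide x 40 mm high, 0.29 kg, flat on the bench at the robot's right, vial up. Site at its centre, 20 mm above its underside; x along its length, z up. Its top is solid metal from 37 to 86 mm out from the centre on both sides. It may lie on the shelf either way round.
- bubble (a joint): Offset in m of the pale bubble (15 mm long) from the middle of the green vial (74 mm long, in the middle of the level's top), along the level's +x; stops at +-0.026. Black lines 11.5 mm either side of the middle, 4 mm beyond the ends of a centred bubble. It goes to the higher end, 0.5 mm per mrad of tilt, and settles in about 1.5 s.
- shelf_top (a point): Dark shelf, 150 x 240 x 14 mm, on a fixed stand (concrete base 130 x 360 mm). Site at the centre of its top face, about 110 mm above the bench when level; y along its length towards the screw foot, x across, z normal. It pivots on two props 115 mm from the centre at the -y end; the foot lifts the +y end, which starts low by 16 to 42 mrad. Across x it is always level.
- foot_grip (a point): Cross bar (aluminium, 52 long x 14 thick x 28 mm tall) on the upright spindle of the screw foot, 175 mm from the shelf's centre beyond its +y end. Site at the bar's centre, on the axis, 150 mm up; x along the bar, z up. Clockwise from above lifts the foot end: 1 rad tilts the shelf 20 mrad, moving the bubble 10 mm. Needs 0.8 to 2.1 rad; stays where left (0.15 N m); stop at 2.5 rad or more.
- pads (a joint): How far the shelf has sunk straight down into its springy fibre pads, in m: 0 at rest, also with the level on it; it takes about 1 N to start and 1.5 N more per mm; stop at 0.012.
- cup_mid (a point): Bystander: round terracotta cup, 84 mm wide, 75 mm high, at the robot's far right; point half-way up.
- bowl_mid (a point): Bystander: white bowl, 130 mm wide, 70 mm high, beyond the stand; point half-way up.
- beaker_mid (a point): Bystander: brown beaker, 76 mm wide, 100 mm high, beyond the stand; point half-way up.
There are look-alikes about, which are no part of the job. Of the things that look like the part that bears level_mid, the largest one is meant.

How it is judged:
By the outcome, as a careful person would: the job done as asked, in the order asked, and still so for the second after the job is handed in, while the arm keeps its last pose, push and grip.
It also fails if it takes over 72 s, if anything falls off the work surface, if the arm or the gripper's body presses on something with over 40 N, if the wrist force passes 120 N, or if a joint passes its speed limit or range.

## Working session

There is one attempt and no reset: what is moved stays moved. The work goes in short steps, Python scripts to look and compute and a tool call to move; the robot and the scene stay as the last step left them, time stands still between calls to the robot, and variables do not carry over. Pictures are saved under pics/ and viewed, and the job is handed in when it is done.

Besides the shell and the picture viewer there is one more tool, called after ">>>" by a JSON object that holds its "fn" and its "kwargs". arm_command: Moves the arm, as the interface text tells. Its arguments: {"type":"object","properties":{"motion":{"type":"string"},"squeeze":{"type":"number"}},"required":["motion"]}

```bash
ls; mkdir -p pics
python3 - <<'E'
from plant import ctrl
import cv2
print(ctrl.get_state())
for n in ["scene","side","wrist"]:
    cv2.imwrite(f"pics/{n}0.png",ctrl.get_image(n)[:,:,::-1]); print(n,ctrl.camera_model(n))
E
```

```text
pics
{'time': 0.0, 'joints': array([-1.45897342e+00,  2.76626915e-01,  1.50617302e+00, -2.07963390e-05,
        1.36069562e+00, -1.21013239e-01]), 'qd': array([-0.00070225,  0.00114612,  0.00127673, -0.00086669, -0.00089535,
        0.00133162]), 'tau': array([ 1.69809926e-03, -4.16777515e+01, -2.45801711e+01,  3.27902644e-04,
        1.12090990e-02, -1.20805271e-05]), 'ee_pos': array([ 0.13259642, -0.55896938,  0.24440559]), 'tcp_rot': array([-9.51490305e-04,  9.93230364e-01,  1.16157391e-01, -5.79526650e-06]), 'contact_force': array([ 0.54058573, -0.85738034, -0.074782  ]), 'moment': array([0.01430371, 0.02951321, 0.03929585]), 'gripper_width': 1.0011735090061864}
scene {'intrinsics': array([[468.09569024,   0.        , 321.99542976],
       [  0.        , 468.09569024, 204.65919373],
       [  0.        ,   0.        ,   1.        ]]), 'R': array([[ 0.34152372,  0.93974911, -0.01526945],
       [ 0.71939286, -0.27182792, -0.63920536],
       [-0.60484333,  0.20731906, -0.76888449]]), 't': array([-0.16094897, -0.37392162,  1.84095286])}
side {'intrinsics': array([[384.59589364,   0
[... 165 characters left out ...]
78, -0.01105165],
       [-0.34091787, -0.6820295 , -0.64700136],
       [ 0.27628692,  0.58514822, -0.76240875]]), 't': array([-0.55219039,  0.24929525,  0.95255913])}
wrist {'intrinsics': array([[343.94742634,   0.        , 318.4074495 ],
       [  0.        , 343.94742634, 198.71837659],
       [  0.        ,   0.        ,   1.        ]]), 'T_tool_cam': array([[ 1.40258510e-03, -9.64194957e-01, -2.65190718e-01,
         6.69909489e-02],
       [ 9.99998799e-01,  1.52725284e-03, -2.63908457e-04,
         5.87961236e-04],
       [ 6.59472481e-04, -2.65190030e-01,  9.64195941e-01,
        -1.28271388e-01],
       [ 0.00000000e+00,  0.00000000e+00,  0.00000000e+00,
         1.00000000e+00]])}
```

View pics/scene0.png

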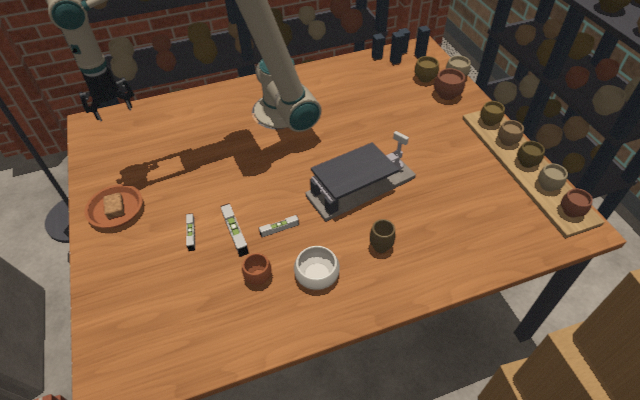

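View pics/side0.png

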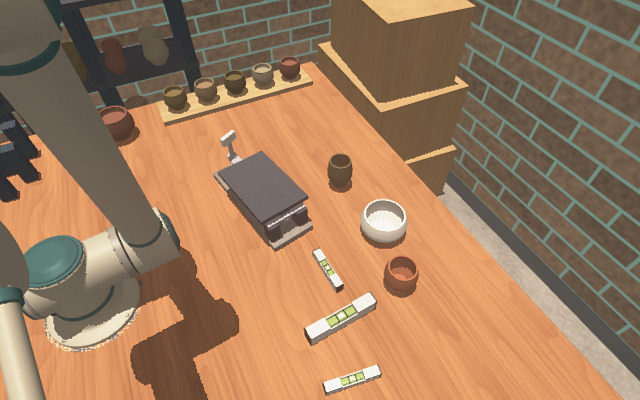

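View pics/wrist0.png

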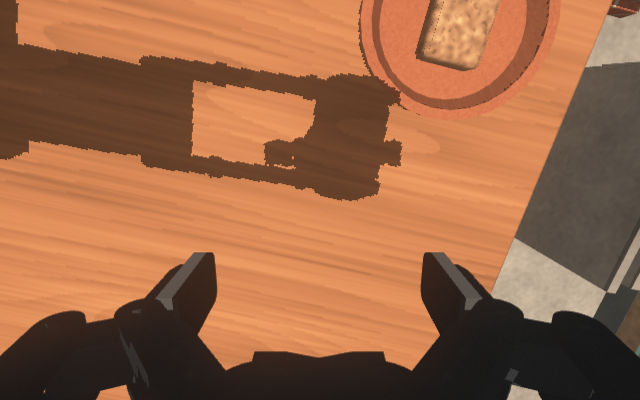

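The pictures show three levels; the largest is at scene (234,229) and side (341,317). The shelf is at scene (355,172) and the cross bar at about scene (400,140), side (229,138). Now I'll measure them.

```bash
cat > h.py <<'E'
import numpy as np, cv2
from plant import ctrl
def cam(n,st=None):
    m=ctrl.camera_model(n);K=m['intrinsics']
    if n=='wrist':
        from scipy.spatial.transform import Rotation as Ro
        st=st or ctrl.get_state();q=st['tcp_rot'];R=Ro.from_quat([q[1],q[2],q[3],q[0]]).as_matrix()
        T=m['T_tool_cam'];Rw=R@T[:3,:3];c=R@T[:3,3]+st['ee_pos'];return K,Rw.T,-Rw.T@c
    return K,m['R'],m['t']
def ray(c,uv):
    K,R,t=c;d=R.T@np.linalg.solve(K,[uv[0],uv[1],1.]);return -R.T@t,d
def onz(c,uv,z):
    o,d=ray(c,uv);return o+d*(z-o[2])/d[2]
def tri(c1,u1,c2,u2):
    o1,d1=ray(c1,u1);o2,d2=ray(c2,u2);s=np.linalg.lstsq(np.c_[d1,-d2],o2-o1,rcond=None)[0]
    a=o1+s[0]*d1;b=o2+s[1]*d2;return (a+b)/2,np.linalg.norm(a-b)
def proj(c,X):
    K,R,t=c;p=K@(R@np.array(X)+t);return p[:2]/p[2]
def crop(im,x0,y0,x1,y1,s,f):
    cv2.imwrite(f,cv2.resize(im[y0:y1,x0:x1,::-1],None,fx=s,fy=s,interpolation=cv2.INTER_CUBIC))
E
python3 - <<'E'
import cv2
for n,b in [("scene",(170,190,310,260)),("side",(290,240,400,400)),("scene",(300,120,430,220)),("side",(200,120,320,250))]:
    im=cv2.imread(f"pics/{n}0.png")
    x0,y0,x1,y1=b;s=min(800/(x1-x0),600/(y1-y0));s=int(s)
    cv2.imwrite(f"pics/c_{n}_{x0}.png",cv2.resize(im[y0:y1,x0:x1],None,fx=s,fy=s,interpolation=cv2.INTER_NEAREST));print(n,b,s)
E
```

```text
scene (170, 190, 310, 260) 5
side (290, 240, 400, 400) 3
scene (300, 120, 430, 220) 6
side (200, 120, 320, 250) 4
```

View pics/c_scene_170.png

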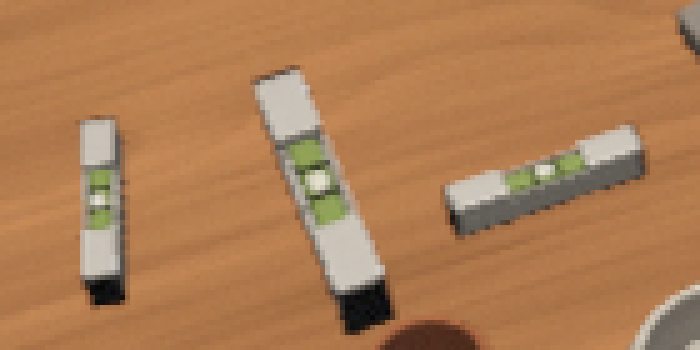

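View pics/c_side_290.png

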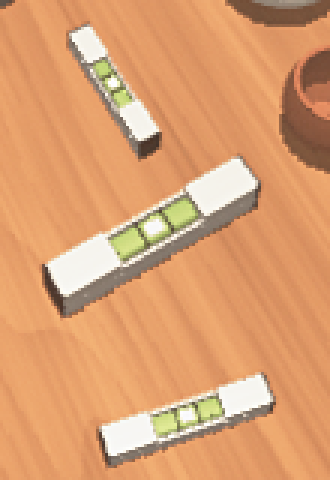

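View pics/c_scene_300.png

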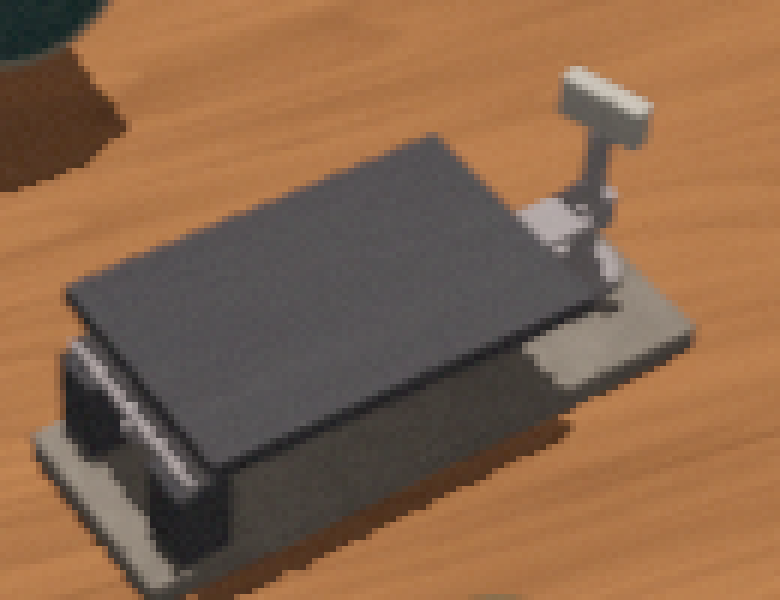

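View pics/c_side_200.png

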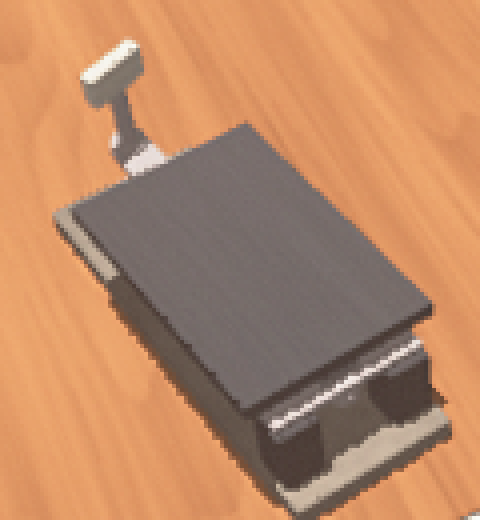

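Run:
```python
from h import *
a,b=cam('scene'),cam('side')
S=lambda p,o,s:(o[0]+p[0]/s-.5,o[1]+p[1]/s-.5)
def T(n,ps,so,ss,pd,do,ds):
    X,e=tri(a,S(ps,so,ss),b,S(pd,do,ds));print(n,X.round(4),'gap',round(e,4));return X
T('lev',(318,181),(170,190),5,(154,229),(290,240),3)
T('lev end near',(278,75),(170,190),5,(58,280),(290,240),3)
T('lev end far',(360,285),(170,190),5,(245,168),(290,240),3)
c=[T(n,p,(300,120),6,q,(200,120),4) for n,p,q in [('foot near',(435,135),(76,208)),('prop near',(68,290),(247,408)),('prop far',(218,470),(433,308)),('foot far',(608,292),(248,125))]]
print('c',np.mean(c,0)); y=(c[0]+c[3]-c[1]-c[2])/2; print(y,np.degrees(np.arctan2(y[1],y[0])),y[2]/np.hypot(*y[:2]),'len',np.linalg.norm(y),np.linalg.norm(c[3]-c[0]))
f=T('bar top',(608,88),(300,120),6,(111,61),(200,120),4)
T('bar e1',(568,72),(300,120),6,(84,76),(200,120),4)
T('bar e2',(651,105),(300,120),6,(135,43),(200,120),4)
yy=y/np.linalg.norm(y);print('foot pred',np.mean(c,0)+yy*.175)
for p in [(258,80),(298,68),(335,293),(385,277)]: print(onz(a,S(p,(170,190),5),.04).round(4))
for n,uv,z in [('cup',(257,262),.075),('bowl',(317,260),.07),('beaker',(383,228),.1)]: print(n,onz(a,uv,z).round(3))
for n,uv,z in [('cup',(402,266),.075),('bowl',(385,214),.07),('beaker',(341,160),.1)]: print(n,onz(b,uv,z).round(3))
```

```text
lev [ 0.5231 -0.3089  0.0334] gap 0.0016
lev end near [ 0.4382 -0.3145  0.041 ] gap 0.0033
lev end far [ 0.611  -0.301   0.0396] gap 0.0034
foot near [0.3979 0.2056 0.1016] gap 0.0023
prop near [ 0.4433 -0.0259  0.1076] gap 0.0002
prop far [0.5862 0.0031 0.1035] gap 0.0033
foot far [0.5407 0.2411 0.0976] gap 0.0074
c [0.49202753 0.10597989 0.10255006]
[-0.04545572  0.23469547 -0.00591911] 100.9613069977225 -0.024760250874286092 len 0.2391301325440176 0.1471484698756733
bar top [0.4577 0.2748 0.1635] gap 0.0029
bar e1 [0.4359 0.2632 0.1636] gap 0.0025
bar e2 [0.4794 0.2886 0.1636] gap 0.0057
foot pred [0.45876216 0.27773452 0.09821834]
[ 0.4359 -0.3257  0.04  ]
[ 0.4352 -0.2998  0.04  ]
[ 0.6125 -0.3177  0.04  ]
[ 0.6117 -0.2873  0.04  ]
cup [ 0.704 -0.275  0.075]
bowl [ 0.753 -0.116  0.07 ]
beaker [0.736 0.091 0.1  ]
cup [ 0.705 -0.279  0.075]
bowl [ 0.758 -0.122  0.07 ]
beaker [0.736 0.09  0.1  ]
```

>>> {"fn": "arm_command", "kwargs": {"motion": "0.391 0.252 -0.095 0 0 -0.174 1;0.391 0.252 -0.095 0 0 -0.174 1;0.391 0.252 -0.095 0 0 -0.174 1;0.391 0.252 -0.095 0 0 -0.174 1;0.391 0.252 -0.095 0 0 -0.174 1;0.391 0.252 -0.095 0 0 -0.174 1;0.391 0.252 -0.095 0 0 -0.174 1;0.391 0.252 -0.095 0 0 -0.174 1;0.391 0.252 -0.095 0 0 -0.174 1;0.391 0.252 -0.095 0 0 -0.174 1;0.391 0.252 -0.095 0 0 -0.174 1;0.391 0.252 -0.095 0 0 -0.174 1;0.391 0.252 -0.095 0 0 -0.174 1;0.391 0.252 -0.095 0 0 -0.174 1;0.391 0.252 -0.095 0 0 -0.174 1;0.391 0.252 -0.095 0 0 -0.174 1"}}

```text
time: 1.48
ee_pos: [0.5226, -0.3085, 0.1506]
tcp_rot: [0.0, 1.0, 0.029, -0.0]
contact_force: [0.3, 0.2, 0.6]
gripper_width: 1.0
```

Run:
```python
from h import *
st=ctrl.get_state();im=ctrl.get_image('wrist');cv2.imwrite('pics/w1.png',im[:,:,::-1]);print(st['ee_pos'],st['tcp_rot'],st['contact_force'],st['time'])
np.save('st1.npy',st,allow_pickle=True)
```

```text
[ 0.52260531 -0.30845067  0.15059475] [ 2.78378513e-04  9.99587555e-01  2.87158555e-02 -2.02903015e-04] [0.31552545 0.17261159 0.55565262] 1.4833
```

View pics/w1.png

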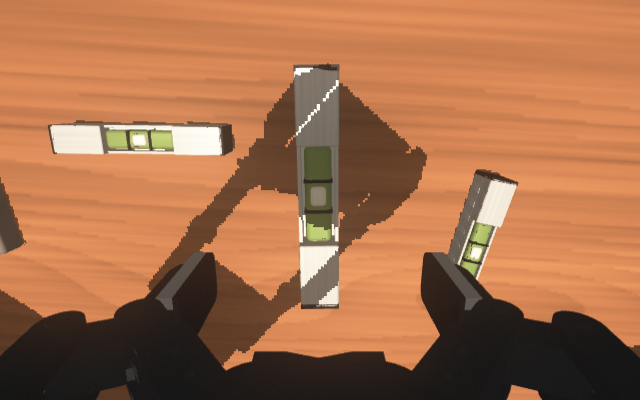

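The wrist view has the level in the middle. Its top-face corners are at about (294,68), (338,66), (301,307) and (339,307), and the small look-alike is at right, about (480,225).

Run:
```python
from h import *
st=np.load('st1.npy',allow_pickle=True).item();c=cam('wrist',st)
P=[onz(c,p,.04) for p in [(294,68),(338,66),(301,307),(339,307)]]
for p in P:print(p.round(4))
print('c',np.mean(P,0)); d=P[0]+P[1]-P[2]-P[3];print(np.degrees(np.arctan2(d[1],d[0])),np.linalg.norm(d)/2)
for p in [(450,262),(478,170),(460,275)]:print('small',onz(c,p,.03).round(4))
print(onz(c,(318,196),.036))
```

```text
[ 0.6113 -0.2879  0.04  ]
[ 0.6142 -0.3164  0.04  ]
[ 0.4347 -0.3005  0.04  ]
[ 0.4365 -0.3304  0.04  ]
c [ 0.52416375 -0.30879479  0.04      ]
4.285792980592704 0.1776298255271423
small [ 0.4755 -0.416   0.03  ]
small [ 0.5499 -0.4247  0.03  ]
small [ 0.4647 -0.4258  0.03  ]
[ 0.52489884 -0.30861411  0.036     ]
```

>>> {"fn": "arm_command", "kwargs": {"motion": "0.001 -0.001 -0.04 0 0 0.008 1;0.001 -0.001 -0.08 0 0 0.008 1;0.001 -0.001 -0.11 0 0 0.008 1;0.001 -0.001 -0.128 0 0 0.008 1;0.001 -0.001 -0.128 0 0 0.008 1;0.001 -0.001 -0.128 0 0 0.008 1;0.001 -0.001 -0.128 0 0 0.008 0;0.001 -0.001 -0.128 0 0 0.008 0;0.001 -0.001 -0.128 0 0 0.008 0;0.001 -0.001 -0.128 0 0 0.008 0;0.001 -0.001 -0.128 0 0 0.008 0;0.001 -0.001 -0.128 0 0 0.008 0;0.001 -0.001 -0.128 0 0 0.008 0;0.001 -0.001 -0.128 0 0 0.008 0;0.001 -0.001 -0.128 0 0 0.008 0;0.001 -0.001 -0.128 0 0 0.008 0", "squeeze": 50}}

```text
time: 2.87
ee_pos: [0.5253, -0.3089, 0.0237]
tcp_rot: [0.001, 0.999, 0.033, 0.001]
contact_force: [-1.1, 1.5, 6.2]
gripper_width: 0.347
```

>>> {"fn": "arm_command", "kwargs": {"motion": "0 0 0.03 0 0 0 0;0 0 0.07 0 0 0 0;0 0 0.11 0 0 0 0;0 0 0.15 0 0 0 0;-0.002 0.03 0.19 0 0 0.12 0;-0.005 0.06 0.2 0 0 0.24 0;-0.008 0.09 0.2 0 0 0.36 0;-0.01 0.12 0.2 0 0 0.48 0;-0.012 0.15 0.2 0 0 0.6 0;-0.015 0.18 0.2 0 0 0.72 0;-0.018 0.21 0.2 0 0 0.84 0;-0.02 0.24 0.2 0 0 0.96 0;-0.022 0.27 0.2 0 0 1.08 0;-0.025 0.3 0.2 0 0 1.2 0;-0.028 0.33 0.2 0 0 1.32 0;-0.03 0.36 0.2 0 0 1.44 0;-0.032 0.39 0.2 0 0 1.56 0;-0.033 0.41 0.2 0 0 1.66 0;-0.033 0.415 0.2 0 0 1.7 0;-0.033 0.415 0.2 0 0 1.7 0"}}

```text
time: 4.53
ee_pos: [0.4906, 0.1082, 0.2217]
tcp_rot: [-0.001, 0.633, 0.774, -0.0]
contact_force: [-0.8, -1.0, -3.2]
gripper_width: 0.34
```

>>> {"fn": "arm_command", "kwargs": {"motion": "0 0 0 0 0 0 0;0 0 0 0 0 0 0;0 0 0 0 0 0 0"}}

```text
time: 4.78
ee_pos: [0.4915, 0.1056, 0.2221]
tcp_rot: [-0.0, 0.635, 0.772, -0.0]
contact_force: [-0.3, -0.2, -2.9]
gripper_width: 0.34
```

Run:
```python
from h import *
st=ctrl.get_state();im=ctrl.get_image('wrist');cv2.imwrite('pics/w2.png',im[:,:,::-1]);print(st['ee_pos'],st['tcp_rot'],st['contact_force'],st['time'])
np.save('st2.npy',st,allow_pickle=True)
q=st['tcp_rot'];print(np.degrees(2*np.arctan2(q[2],q[1])))
for n in ['scene','side']:cv2.imwrite(f'pics/{n}2.png',ctrl.get_image(n)[:,:,::-1])
```

```text
[0.49153391 0.10564168 0.2220891 ] [-3.63874740e-05  6.35182891e-01  7.72361693e-01 -3.31316420e-04] [-0.33978358 -0.16793608 -2.85132291] 4.7833
101.13289384912567
```

View pics/w2.png

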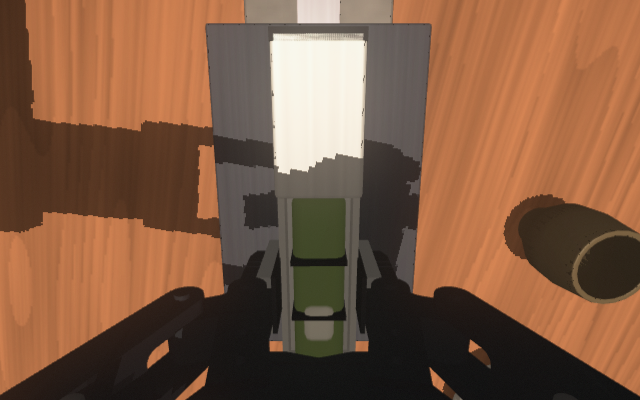

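View pics/side2.png

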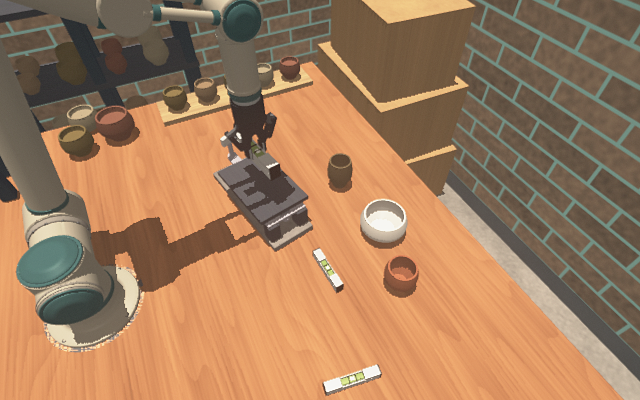

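The wrist view shows the held level over the shelf, with the shelf's foot-end corners at (207,24) and (430,24) and the level in the middle, its end at rows 34-40 and columns 271-366.

Run:
```python
from h import *
st=np.load('st2.npy',allow_pickle=True).item();c=cam('wrist',st)
L=onz(c,(207,24),.101);R=onz(c,(430,24),.101);print(L,R,np.linalg.norm(L-R),(L+R)/2)
im=cv2.imread('pics/w2.png');g=im.max(2).astype(int)
d=(im[:,:,2].astype(int)-im[:,:,0])
for r in (60,100,190,240): print(r,np.where(np.abs(d[r])<25)[0][[0,-1]],)
w=R-L;print('across yaw',np.degrees(np.arctan2(w[1],w[0])))
for z in (.103,):
  a=onz(c,(207,24),z);b=onz(c,(222,265),z+.004);print('left edge yaw',np.degrees(np.arctan2(*(a-b)[[1,0]])))
  a=onz(c,(430,24),z);b=onz(c,(420,180),z+.003);print('right',np.degrees(np.arctan2(*(a-b)[[1,0]])))
t=np.radians(101);y=np.array([np.cos(t),np.sin(t),0]);print('centre',(L+R)/2-.12*y)
a=onz(c,(271,38),.238);b=onz(c,(366,38),.238);print('lev end',(a+b)/2,(a+b)/2-st['ee_pos'])
```

```text
[0.3965367  0.20667061 0.101     ] [0.54081847 0.23528256 0.101     ] 0.14709137953352244 [0.46867758 0.22097658 0.101     ]
60 [208 428]
100 [211 425]
190 [217 418]
240 [221 636]
across yaw 11.216580649410743
left edge yaw 100.60121742106513
right 101.6209094038982
centre [0.49157466 0.10318132 0.101     ]
lev end [0.47477335 0.18982096 0.238     ] [-0.01676056  0.08417928  0.0159109 ]
```

>>> {"fn": "arm_command", "kwargs": {"motion": "0 0 -0.03 -0.024 -0.005 0 0;0 0 -0.06 -0.024 -0.005 0 0;0 0 -0.075 -0.024 -0.005 0 0;0 0 -0.083 -0.024 -0.005 0 0;0 0 -0.083 -0.024 -0.005 0 0;0 0 -0.083 -0.024 -0.005 0 0;0 0 -0.083 -0.024 -0.005 0 0"}}

```text
time: 5.52
ee_pos: [0.493, 0.1064, 0.1406]
tcp_rot: [0.011, 0.635, 0.773, -0.007]
contact_force: [-0.1, -0.7, -2.6]
gripper_width: 0.344
```

>>> {"fn": "arm_command", "kwargs": {"motion": "0 0 -0.001 0 0 0 0;0 0 -0.002 0 0 0 0;0 0 -0.003 0 0 0 0;0 0 -0.004 0 0 0 0;0 0 -0.004 0 0 0 0"}}

```text
time: 5.93
ee_pos: [0.4916, 0.1065, 0.1353]
tcp_rot: [0.01, 0.634, 0.773, -0.008]
contact_force: [1.0, -0.0, -2.9]
gripper_width: 0.341
```

>>> {"fn": "arm_command", "kwargs": {"motion": "0 0 -0.001 0 0 0 0;0 0 -0.002 0 0 0 0;0 0 -0.002 0 0 0 0"}}

```text
time: 6.18
ee_pos: [0.4915, 0.1065, 0.1331]
tcp_rot: [0.009, 0.634, 0.773, -0.008]
contact_force: [0.1, -0.3, -3.5]
gripper_width: 0.344
```

>>> {"fn": "arm_command", "kwargs": {"motion": "0 0 -0.001 0 0 0 0;0 0 -0.001 0 0 0 0"}}

```text
time: 6.35
ee_pos: [0.4915, 0.1065, 0.1321]
tcp_rot: [0.009, 0.634, 0.773, -0.008]
contact_force: [-0.7, 0.3, -3.1]
gripper_width: 0.346
```

>>> {"fn": "arm_command", "kwargs": {"motion": "0 0 -0.001 0 0 0 0;0 0 -0.001 0 0 0 0"}}

```text
time: 6.52
ee_pos: [0.4916, 0.1065, 0.1312]
tcp_rot: [0.009, 0.634, 0.773, -0.008]
contact_force: [-0.3, -0.0, -3.7]
gripper_width: 0.346
```

>>> {"fn": "arm_command", "kwargs": {"motion": "0 0 -0.001 0 0 0 0;0 0 -0.001 0 0 0 0"}}

```text
time: 6.68
ee_pos: [0.4918, 0.1065, 0.1303]
tcp_rot: [0.01, 0.634, 0.773, -0.008]
contact_force: [0.1, -0.2, -1.9]
gripper_width: 0.341
```

>>> {"fn": "arm_command", "kwargs": {"motion": "0 0 -0.001 0 0 0 0;0 0 -0.001 0 0 0 0"}}

```text
time: 6.85
ee_pos: [0.4918, 0.1066, 0.1296]
tcp_rot: [0.01, 0.634, 0.773, -0.007]
contact_force: [-0.4, -0.1, 1.4]
gripper_width: 0.344
```

>>> {"fn": "arm_command", "kwargs": {"motion": "0 0 0 0 0 0 0.5;0 0 0 0 0 0 0.7;0 0 0 0 0 0 1;0 0 0 0 0 0 1;0 0 0 0 0 0 1;0 0 0 0 0 0 1;0 0 0.02 0 0 0 1;0 0 0.05 0 0 0 1;0 0 0.08 0 0 0 1;0 0 0.11 0.024 0.005 0 1;0 0 0.12 0.024 0.005 0 1;0 0 0.12 0.024 0.005 0 1;0 0 0.12 0.024 0.005 0 1"}}

```text
time: 7.93
ee_pos: [0.4914, 0.1064, 0.2489]
tcp_rot: [0.0, 0.635, 0.773, -0.0]
contact_force: [-0.2, 0.3, 0.3]
gripper_width: 1.003
```

Run:
```python
from h import *
st=ctrl.get_state();im=ctrl.get_image('wrist');cv2.imwrite('pics/w3.png',im[:,:,::-1]);print(st['ee_pos'],st['tcp_rot'],st['contact_force'],st['time'])
np.save('st3.npy',st,allow_pickle=True)
```

```text
[0.49138283 0.10638851 0.24894992] [ 9.60832553e-05  6.34625284e-01  7.72819988e-01 -7.83412177e-05] [-0.23739687  0.33894346  0.32933793] 7.9333
```

View pics/w3.png

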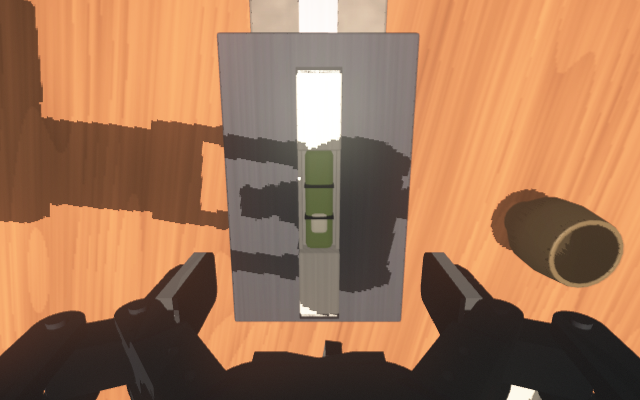

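The level lies mid-shelf: its columns are 296-342 against the shelf's 218-419, so both centres are near 318.5. The bubble sits off toward the prop end, at row about 224, with the lines at rows 185 and 217.

```bash
cat >> h.py <<'E'
def bub(c,pts,z=.145):
    P=[onz(c,p,z)[:2] for p in pts]
    l1,l2,b1,b2=P; d=(l2-l1)/np.linalg.norm(l2-l1); s=.023/np.linalg.norm(l2-l1)
    return (((b1+b2)/2-(l1+l2)/2)@d)*s*1e3, np.linalg.norm(b2-b1)*s*1e3
E
python3 - <<'E'
from h import *
im=ctrl.get_image('wrist');st=ctrl.get_state();print(st['time'])
crop(im,280,140,360,260,5,'pics/w3c.png')
c=cam('wrist',st)
for r in range(148,252): print(r,im[r,316:323].mean(0).round().astype(int),end=' ')
E
```

```text
8.0333
148 [184 178 161] 149 [150 143 129] 150 [143 136 122] 151 [118 121  92] 152 [111 117  82] 153 [112 118  83] 154 [113 120  83] 155 [113 120  83] 156 [114 120  83] 157 [113 120  83] 158 [112 119  82] 159 [112 119  81] 160 [112 119  81] 161 [111 118  81] 162 [111 118  80] 163 [110 117  80] 164 [110 117  79] 165 [109 117  79] 166 [109 116  78] 167 [108 115  78] 168 [108 115  77] 169 [107 115  76] 170 [107 114  76] 171 [106 114  76] 172 [106 114  75] 173 [106 113  75] 174 [105 113  74] 175 [104 112  74] 176 [104 111  73] 177 [104 111  73] 178 [104 111  73] 179 [103 110  72] 180 [102 111  72] 181 [102 110  72] 182 [102 110  71] 183 [101 109  70] 184 [101 108  70] 185 [77 80 58] 186 [59 58 49] 187 [55 53 47] 188 [66 67 52] 189 [ 94 100  65] 190 [ 99 107  67] 191 [ 99 106  67] 192 [ 99 106  66] 193 [ 98 106  66] 194 [ 98 106  66] 195 [ 98 105  66] 196 [ 97 105  65] 197 [ 97 105  65] 198 [ 97 104  65] 199 [ 97 104  64] 200 [ 96 104  64] 201 [ 96 104  64] 202 [ 95 104  64] 203 [ 95 104  63] 204 [ 94 103  63] 205 [ 95 103  63] 206 [ 94 103  63] 207 [ 94 103  63] 208 [ 94 103  63] 209 [ 94 103  62] 210 [ 94 103  62] 211 [ 94 103  63] 212 [ 93 103  62] 213 [ 93 102  61] 214 [131 128 103] 215 [152 143 123] 216 [158 148 129] 217 [110 103  91] 218 [57 53 48] 219 [42 39 36] 220 [134 125 110] 221 [160 150 131] 222 [163 153 133] 223 [162 152 132] 224 [162 152 132] 225 [161 151 131] 226 [161 150 131] 227 [160 150 131] 228 [160 150 130] 229 [160 150 130] 230 [159 149 129] 231 [158 148 128] 232 [153 144 125] 233 [129 126 100] 234 [ 99 105  68] 235 [ 91 100  59] 236 [ 91 100  59] 237 [ 91 100  59] 238 [ 91 100  59] 239 [ 91 100  59] 240 [91 99 59] 241 [91 99 59] 242 [91 98 58] 243 [90 98 58] 244 [91 98 58] 245 [91 99 58] 246 [89 97 57] 247 [87 95 56] 248 [92 97 62] 249 [113 108  93] 250 [118 110 100] 251 [118 110 100]
```

View pics/w3c.png

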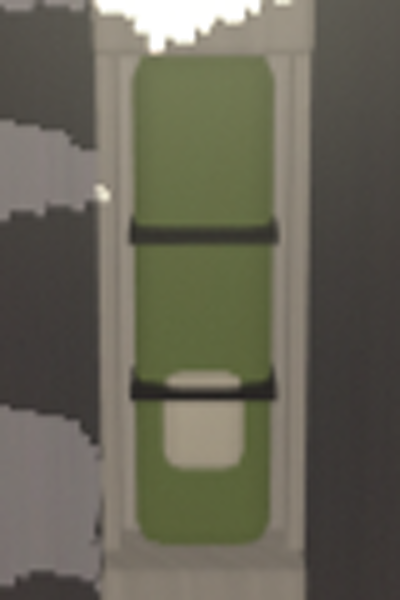

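>>> {"fn": "arm_command", "kwargs": {"motion": "-0.004 0.02 0.01 0 0 0.12 1;-0.008 0.04 0.02 0 0 0.24 1;-0.012 0.06 0.02 0 0 0.36 1;-0.016 0.08 0.02 0 0 0.48 1;-0.02 0.1 0.02 0 0 0.6 1;-0.024 0.12 0.02 0 0 0.72 1;-0.028 0.14 0.02 0 0 0.84 1;-0.032 0.16 0.02 0 0 0.96 1;-0.034 0.169 0.02 0 0 1.08 1;-0.034 0.169 0.02 0 0 1.2 1;-0.034 0.169 0.02 0 0 1.32 1;-0.034 0.169 0.02 0 0 1.44 1;-0.034 0.169 0.02 0 0 1.56 1;-0.034 0.169 0.02 0 0 1.68 1;-0.034 0.169 0.02 0 0 1.8 1;-0.034 0.169 0.02 0 0 1.9 1;-0.034 0.169 0.02 0 0 1.9 1;-0.034 0.169 0.02 0 0 1.9 1"}}

```text
time: 9.53
ee_pos: [0.457, 0.2753, 0.2676]
tcp_rot: [-0.002, -0.258, 0.966, -0.0]
contact_force: [0.0, 0.9, 0.2]
gripper_width: 0.999
```

Run:
```python
from h import *
st=ctrl.get_state();im=ctrl.get_image('wrist');cv2.imwrite('pics/w4.png',im[:,:,::-1]);print(st['ee_pos'],st['tcp_rot'],st['joints'],st['time'])
np.save('st4.npy',st,allow_pickle=True)
```

```text
[0.45695272 0.27529368 0.26761866] [-1.62954214e-03 -2.58411206e-01  9.66033613e-01 -2.28522306e-04] [ 4.11738070e-01  2.02800505e-01  1.54964412e+00  3.68905424e-05
  1.39243881e+00 -1.68181996e+00] 9.5333
```

View pics/w4.png

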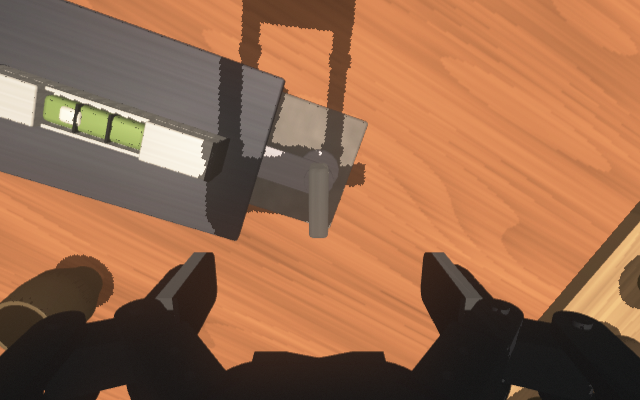

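The bar's top face runs from about (318,167) to (318,237), upright in the image and so already aligned with tool x.

Run:
```python
from h import *
st=np.load('st4.npy',allow_pickle=True).item();c=cam('wrist',st)
im=cv2.imread('pics/w4.png');cv2.imwrite('pics/w4c.png',cv2.resize(im[150:250,270:370],None,fx=6,fy=6,interpolation=cv2.INTER_NEAREST))
a=onz(c,(318.5,166),.164);b=onz(c,(318,237),.164);print(a,b,(a+b)/2,np.linalg.norm(a-b),np.degrees(np.arctan2(*(a-b)[[1,0]])))
```

```text
[0.43367112 0.26162243 0.164     ] [0.47866903 0.28722291 0.164     ] [0.45617007 0.27442267 0.164     ] 0.05177062071268003 -150.36332301631293
```

View pics/w4c.png

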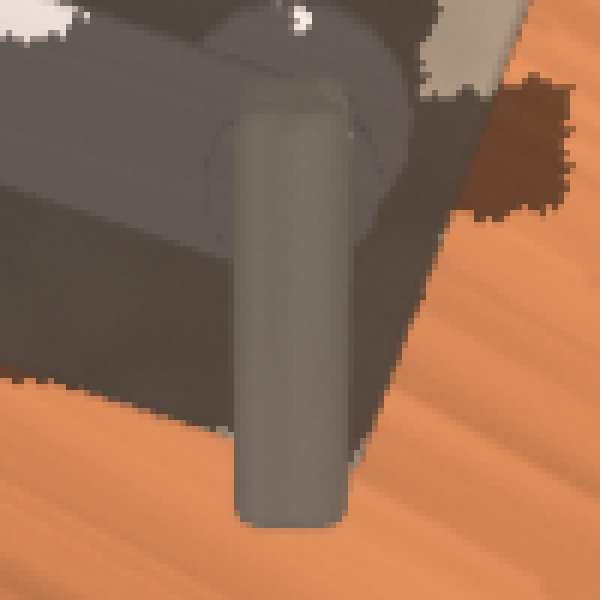

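>>> {"fn": "arm_command", "kwargs": {"motion": "0 -0.001 -0.03 0 0 0 1;0 -0.001 -0.06 0 0 0 1;0 -0.001 -0.09 0 0 0 1;0 -0.001 -0.11 0 0 0 1;0 -0.001 -0.118 0 0 0 1;0 -0.001 -0.119 0 0 0 1;0 -0.001 -0.119 0 0 0 1;0 -0.001 -0.119 0 0 0 0;0 -0.001 -0.119 0 0 0 0;0 -0.001 -0.119 0 0 0 0;0 -0.001 -0.119 0 0 0 0;0 -0.001 -0.119 0 0 0 0;0 -0.001 -0.119 0 0 0 0;0 -0.001 -0.119 0 0 0 0;0 -0.001 -0.119 0 0 0 0;0 -0.001 -0.119 0 0 0 0", "squeeze": 60}}

```text
time: 10.92
ee_pos: [0.4574, 0.2753, 0.1509]
tcp_rot: [0.0, -0.259, 0.966, 0.001]
contact_force: [-2.7, 3.6, 5.6]
gripper_width: 0.153
```

Run:
```python
from h import *
st=ctrl.get_state();im=ctrl.get_image('wrist');cv2.imwrite('pics/w5.png',im[:,:,::-1]);print(st['contact_force'],st['moment'],st['ee_pos'])
cv2.imwrite('pics/sc5.png',ctrl.get_image('scene')[:,:,::-1])
```

```text
[-2.66944356  3.56570763  5.63536246] [ 0.4753867   0.4107403  -0.14624601] [0.45738805 0.27525426 0.15093798]
```

View pics/w5.png

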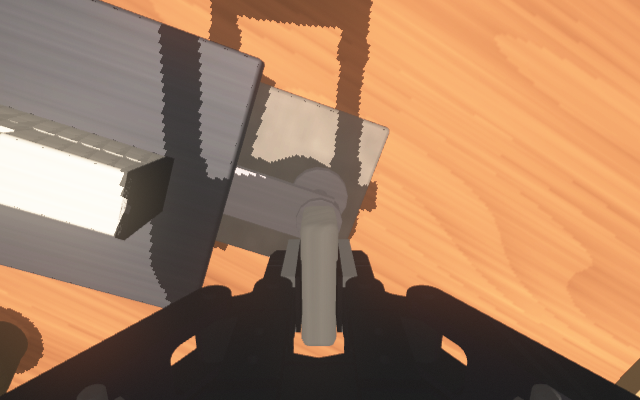

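The fingers hold the bar: its sides are between the pads, and the opening of 0.153 is about 13 mm. Now I'll turn it clockwise.

>>> {"fn": "arm_command", "kwargs": {"motion": "0 0 0 0 0 -0.1 0;0 0 0 0 0 -0.2 0;0 0 0 0 0 -0.3 0;0 0 0 0 0 -0.4 0;0 0 0 0 0 -0.5 0;0 0 0 0 0 -0.6 0;0 0 0 0 0 -0.7 0;0 0 0 0 0 -0.7 0"}}

```text
time: 11.68
ee_pos: [0.4573, 0.2756, 0.1509]
tcp_rot: [-0.0, 0.089, 0.996, 0.001]
contact_force: [-3.4, 4.3, 5.8]
gripper_width: 0.154
```

>>> {"fn": "arm_command", "kwargs": {"motion": "0 0 0 0 0 -0.1 0;0 0 0 0 0 -0.2 0;0 0 0 0 0 -0.3 0;0 0 0 0 0 -0.4 0;0 0 0 0 0 -0.5 0;0 0 0 0 0 -0.6 0;0 0 0 0 0 -0.7 0;0 0 0 0 0 -0.7 0;0 0 0 0 0 -0.7 0;0 0 0 0 0 -0.7 0;0 0 0 0 0 -0.7 0;0 0 0 0 0 -0.7 0;0 0 0 0 0 -0.7 0;0 0 0 0 0 -0.7 0;0 0 0 0 0 -0.7 0;0 0 0 0 0 -0.7 0;0 0 0 0 0 -0.7 0;0 0 0 0 0 -0.7 0;0 0 0 0 0 -0.7 0;0 0 0 0 0 -0.7 0"}}

```text
time: 13.35
ee_pos: [0.4575, 0.2758, 0.1509]
tcp_rot: [-0.001, 0.424, 0.906, 0.001]
contact_force: [-4.2, 4.9, 5.6]
gripper_width: 0.152
```

Run:
```python
from h import *
st=ctrl.get_state();print(st['contact_force'],st['moment'],st['ee_pos'],st['time'],st['joints'])
for n in ['scene','side','wrist']:
    im=ctrl.get_image(n);cv2.imwrite(f'pics/{n}6.png',im[:,:,::-1])
    if n!='wrist':
        p=proj(cam(n),[.4915,.1055,.147]).astype(int);print(n,p);crop(im,p[0]-50,p[1]-40,p[0]+50,p[1]+40,7,f'pics/{n}6c.png')
```

```text
[-4.16466544  4.87512706  5.55736147] [ 0.5675669   0.49453746 -0.14489125] [0.45746511 0.27584554 0.15091005] 13.35 [ 0.4106677   0.28584398  1.740601    0.0027985   1.11389746 -0.28603698]
scene [355 158]
side [259 171]
```

View pics/scene6c.png

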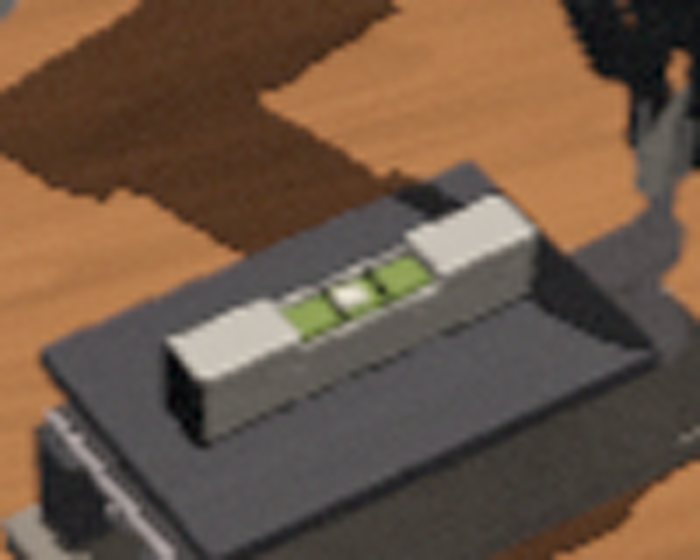

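View pics/side6c.png

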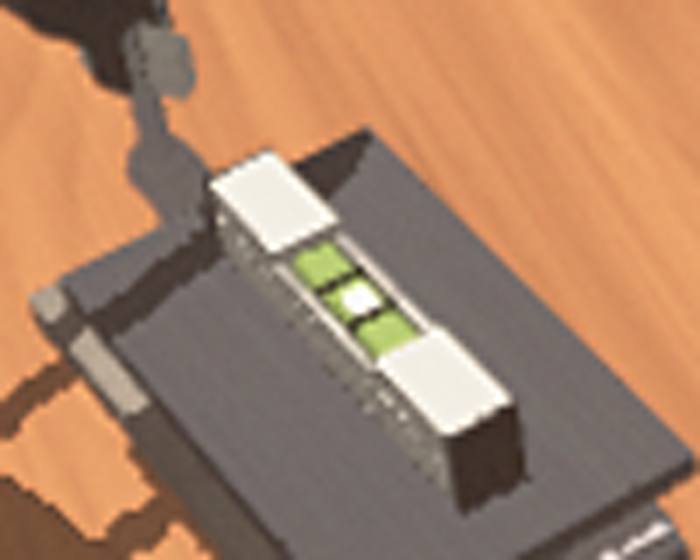

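View pics/wrist6.png

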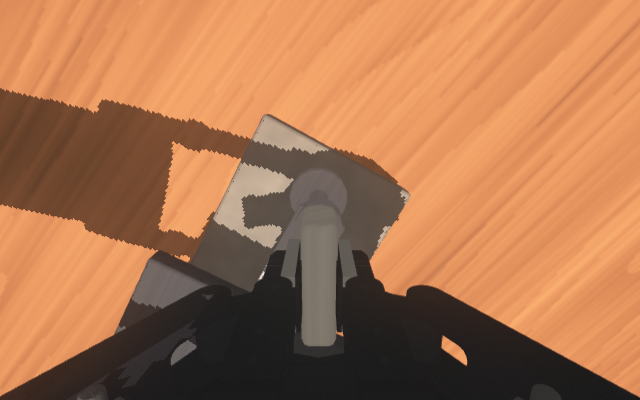

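The side views show the bubble near centre, a little toward the prop end. I'll let go and read it from above.

>>> {"fn": "arm_command", "kwargs": {"motion": "0 0 0 0 0 0 1;0 0 0 0 0 0 1;0 0 0 0 0 0 1;0 0 0 0 0 0 1;0 0 0 0 0 0 1;0 0 0.03 0 0 0 1;0 0 0.06 0 0 0 1;0 0 0.09 0 0 0 1;0.008 -0.04 0.1 0 0 -0.1 1;0.016 -0.08 0.1 0 0 -0.2 1;0.024 -0.12 0.1 0 0 -0.3 1;0.032 -0.16 0.1 0 0 -0.4 1;0.034 -0.17 0.1 0 0 -0.5 1;0.034 -0.17 0.1 0 0 -0.5 1;0.034 -0.17 0.1 0 0 -0.5 1;0.034 -0.17 0.1 0 0 -0.5 1"}}

```text
time: 14.83
ee_pos: [0.4914, 0.1052, 0.2502]
tcp_rot: [-0.0, 0.634, 0.774, 0.0]
contact_force: [-0.2, -0.1, -0.3]
gripper_width: 0.999
```

Run:
```python
from h import *
st=ctrl.get_state();im=ctrl.get_image('wrist');cv2.imwrite('pics/w7.png',im[:,:,::-1]);print(st['contact_force'],st['moment'],st['ee_pos'],st['tcp_rot'])
crop(im,260,100,380,300,3,'pics/w7c.png')
np.save('st7.npy',st,allow_pickle=True)
```

```text
[-0.20405399 -0.09396743 -0.32504547] [0.0187449  0.03987005 0.00422693] [0.49139217 0.10517095 0.25022345] [-3.58673009e-04  6.33739967e-01  7.73546051e-01  1.78171720e-04]
```

View pics/w7.png

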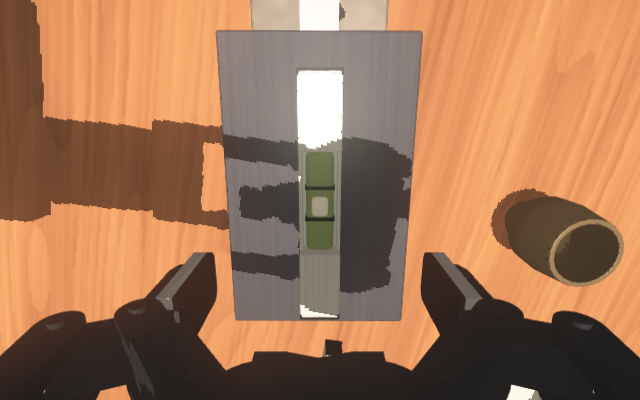

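Run:
```python
from h import *
st=np.load('st7.npy',allow_pickle=True).item();c=cam('wrist',st)
im=cv2.imread('pics/w7.png')[:,:,::-1]
for r in list(range(184,224)): print(r,im[r,316:323].mean(0).round().astype(int),end=' ')
```

```text
184 [ 99 107  68] 185 [ 99 107  68] 186 [75 78 56] 187 [57 55 47] 188 [54 51 46] 189 [59 57 48] 190 [91 98 63] 191 [ 98 106  66] 192 [ 97 105  65] 193 [ 97 105  65] 194 [ 96 104  65] 195 [ 96 104  65] 196 [116 117  85] 197 [149 141 120] 198 [159 149 130] 199 [162 152 132] 200 [163 153 134] 201 [164 154 134] 202 [164 154 134] 203 [164 153 134] 204 [163 153 133] 205 [163 152 133] 206 [162 152 133] 207 [162 151 132] 208 [161 151 132] 209 [161 151 131] 210 [160 150 130] 211 [160 150 130] 212 [160 149 130] 213 [159 148 129] 214 [156 146 127] 215 [152 142 124] 216 [117 116  88] 217 [75 79 54] 218 [46 46 38] 219 [40 39 35] 220 [41 39 35] 221 [77 84 52] 222 [90 99 59] 223 [ 91 100  59]
```

The bubble centre is at row 206.3 against a mid-line of 203.6, so it is about 2 mm toward the props. That needs about 0.2 rad more.

>>> {"fn": "arm_command", "kwargs": {"motion": "-0.008 0.04 0 0 0 0.1 1;-0.016 0.08 0 0 0 0.2 1;-0.024 0.12 0 0 0 0.3 1;-0.032 0.16 0 0 0 0.4 1;-0.034 0.17 0 0 0 0.5 1;-0.034 0.17 0 0 0 0.5 1;-0.034 0.17 -0.03 0 0 0.5 1;-0.034 0.17 -0.06 0 0 0.5 1;-0.034 0.17 -0.09 0 0 0.5 1;-0.034 0.17 -0.099 0 0 0.5 1;-0.034 0.17 -0.1 0 0 0.5 1;-0.034 0.17 -0.1 0 0 0.5 0;-0.034 0.17 -0.1 0 0 0.5 0;-0.034 0.17 -0.1 0 0 0.5 0;-0.034 0.17 -0.1 0 0 0.5 0;-0.034 0.17 -0.1 0 0 0.5 0;-0.034 0.17 -0.1 0 0 0.5 0;-0.034 0.17 -0.1 0 0 0.5 0;-0.034 0.17 -0.1 0 0 0.5 0;-0.034 0.17 -0.1 0 0 0.5 0"}}

```text
time: 16.55
ee_pos: [0.4583, 0.2748, 0.1513]
tcp_rot: [0.001, 0.424, 0.906, 0.001]
contact_force: [0.3, -0.4, 5.8]
gripper_width: 0.151
```

>>> {"fn": "arm_command", "kwargs": {"motion": "0 0 0 0 0 -0.05 0;0 0 0 0 0 -0.1 0;0 0 0 0 0 -0.15 0;0 0 0 0 0 -0.2 0;0 0 0 0 0 -0.2 0;0 0 0 0 0 -0.2 0;0 0 0 0 0 -0.2 0;0 0 0 0 0 -0.2 1;0 0 0 0 0 -0.2 1;0 0 0 0 0 -0.2 1;0 0 0 0 0 -0.2 1;0 0 0 0 0 -0.2 1;0 0 0.03 0 0 -0.2 1;0 0 0.06 0 0 -0.2 1;0 0 0.09 0 0 -0.2 1;0.008 -0.04 0.1 0 0 -0.3 1;0.016 -0.08 0.1 0 0 -0.4 1;0.024 -0.12 0.1 0 0 -0.5 1;0.032 -0.16 0.1 0 0 -0.5 1;0.034 -0.17 0.1 0 0 -0.5 1"}}

```text
time: 18.22
ee_pos: [0.4925, 0.0995, 0.2504]
tcp_rot: [0.002, 0.636, 0.772, -0.001]
contact_force: [-0.3, -0.4, 0.1]
gripper_width: 1.001
```

>>> {"fn": "arm_command", "kwargs": {"motion": "0 0 0 0 0 0 1;0 0 0 0 0 0 1;0 0 0 0 0 0 1;0 0 0 0 0 0 1;0 0 0 0 0 0 1;0 0 0 0 0 0 1;0 0 0 0 0 0 1;0 0 0 0 0 0 1;0 0 0 0 0 0 1;0 0 0 0 0 0 1;0 0 0 0 0 0 1;0 0 0 0 0 0 1"}}

```text
time: 19.22
ee_pos: [0.4917, 0.1044, 0.2503]
tcp_rot: [0.0, 0.635, 0.773, 0.0]
contact_force: [-0.7, 0.0, -0.7]
gripper_width: 1.003
```

Run:
```python
from h import *
st=ctrl.get_state();im=ctrl.get_image('wrist');cv2.imwrite('pics/w8.png',im[:,:,::-1]);print(st['contact_force'],st['moment'],st['ee_pos'],st['tcp_rot'])
np.save('st8.npy',st,allow_pickle=True)
for r in list(range(184,224)): print(r,im[r,316:323].mean(0).round().astype(int),end=' ')
```

```text
[-0.74291515  0.04740679 -0.66375675] [-0.02267282  0.00766093  0.06364767] [0.49167688 0.10440778 0.25033673] [5.11329744e-05 6.34592034e-01 7.72847298e-01 2.83223322e-05]
184 [100 107  68] 185 [89 94 63] 186 [63 63 50] 187 [54 51 46] 188 [54 51 45] 189 [79 83 57] 190 [ 95 102  65] 191 [ 98 105  66] 192 [ 97 104  65] 193 [131 128 101] 194 [154 145 124] 195 [160 150 130] 196 [162 152 132] 197 [164 154 134] 198 [165 155 135] 199 [164 154 134] 200 [163 153 134] 201 [163 153 133] 202 [163 153 133] 203 [162 152 132] 204 [162 151 132] 205 [161 151 131] 206 [160 150 131] 207 [160 150 130] 208 [160 150 130] 209 [160 149 130] 210 [159 149 129] 211 [155 145 126] 212 [151 141 123] 213 [109 111  79] 214 [ 92 101  60] 215 [ 92 101  60] 216 [ 92 101  60] 217 [56 59 41] 218 [40 37 34] 219 [40 38 34] 220 [59 61 43] 221 [86 94 57] 222 [ 90 100  58] 223 [ 91 100  59]
```

View pics/w8.png

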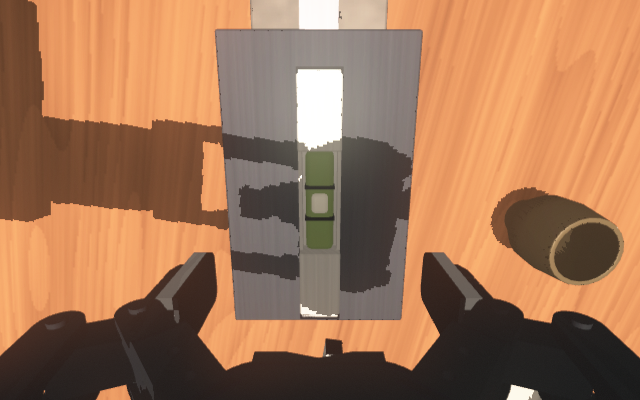

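Lines at rows 187.3 and 218.6 (mid 202.95), bubble 192.5-213.3 (centre 202.9): centred within about 0.2 mm. Next, the press: with the jaws fully open and turned 90°, the fingertips straddle the vial and land on the metal.

Run:
```python
from h import *
st=np.load('st8.npy',allow_pickle=True).item();c=cam('wrist',st)
print(onz(c,(319.5,203),.148), np.mean([onz(c,p,.15) for p in [(297,69),(343,69),(300,317),(340,317)]],0))
print(st['ee_pos'])
```

```text
[0.49240007 0.10469303 0.148     ] [0.49293864 0.1037343  0.15      ]
[0.49167688 0.10440778 0.25033673]
```

>>> {"fn": "arm_command", "kwargs": {"motion": "0 0.001 0 0 0 -0.12 1;0 0.001 0 0 0 -0.24 1;0 0.001 0 0 0 -0.36 1;0 0.001 0 0 0 -0.48 1;0 0.001 0 0 0 -0.6 1;0 0.001 0 0 0 -0.72 1;0 0.001 0 0 0 -0.84 1;0 0.001 0 0 0 -0.96 1;0 0.001 0 0 0 -1.08 1;0 0.001 0 0 0 -1.2 1;0 0.001 0 0 0 -1.32 1;0 0.001 0 0 0 -1.44 1;0 0.001 0 0 0 -1.571 1;0 0.001 -0.03 0 0 -1.571 1;0 0.001 -0.06 0 0 -1.571 1;0 0.001 -0.06 0 0 -1.571 1;0 0.001 -0.06 0 0 -1.571 1;0 0.001 -0.06 0 0 -1.571 1"}}

```text
time: 20.77
ee_pos: [0.4926, 0.1055, 0.1915]
tcp_rot: [0.0, 0.995, 0.098, 0.001]
contact_force: [-0.2, 0.5, 1.1]
gripper_width: 1.002
```

Run:
```python
from h import *
st=ctrl.get_state();im=ctrl.get_image('wrist');cv2.imwrite('pics/w9.png',im[:,:,::-1]);print(st['contact_force'],st['ee_pos'],st['tcp_rot'])
cv2.imwrite('pics/side9.png',ctrl.get_image('side')[:,:,::-1])
```

```text
[-0.20196101  0.49413472  1.08898985] [0.49258179 0.10550609 0.19152603] [7.33127985e-05 9.95213690e-01 9.77186365e-02 8.79827624e-04]
```

View pics/w9.png

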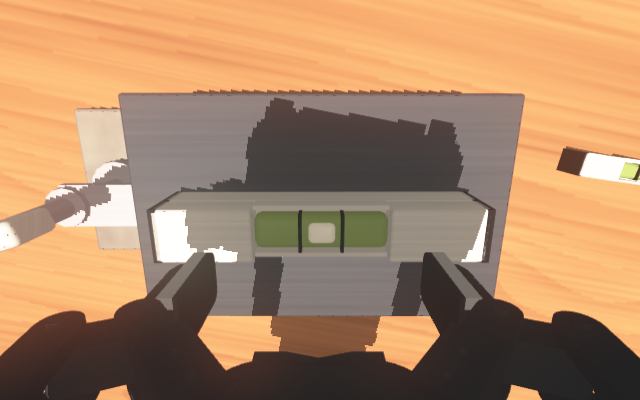

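The fingers sit symmetrically (inner edges at columns 215 and 424) outside the vial (columns 255-387), over the metal. Now a slow descent.

>>> {"fn": "arm_command", "kwargs": {"motion": "0 -0.001 -0.01 0 0 0 1;0 -0.001 -0.02 0 0 0 1;0 -0.001 -0.024 0 0 0 1;0 -0.001 -0.024 0 0 0 1;0 -0.001 -0.024 0 0 0 1"}}

```text
time: 21.28
ee_pos: [0.4913, 0.1044, 0.1658]
tcp_rot: [0.0, 0.995, 0.098, -0.001]
contact_force: [-0.0, 0.4, -0.3]
gripper_width: 0.999
```

>>> {"fn": "arm_command", "kwargs": {"motion": "0 0 -0.002 0 0 0 1;0 0 -0.004 0 0 0 1;0 0 -0.006 0 0 0 1;0 0 -0.006 0 0 0 1;0 0 -0.006 0 0 0 1"}}

```text
time: 21.7
ee_pos: [0.4916, 0.1045, 0.1602]
tcp_rot: [0.0, 0.995, 0.098, -0.0]
contact_force: [0.6, -0.4, -0.3]
gripper_width: 1.002
```

>>> {"fn": "arm_command", "kwargs": {"motion": "0 0 -0.001 0 0 0 1;0 0 -0.002 0 0 0 1;0 0 -0.003 0 0 0 1;0 0 -0.003 0 0 0 1;0 0 -0.003 0 0 0 1"}}

```text
time: 22.12
ee_pos: [0.4916, 0.1045, 0.1573]
tcp_rot: [0.0, 0.995, 0.098, -0.0]
contact_force: [-0.5, -0.3, 0.4]
gripper_width: 0.997
```

>>> {"fn": "arm_command", "kwargs": {"motion": "0 0 -0.001 0 0 0 1;0 0 -0.002 0 0 0 1;0 0 -0.003 0 0 0 1;0 0 -0.003 0 0 0 1;0 0 -0.003 0 0 0 1"}}

```text
time: 22.53
ee_pos: [0.4916, 0.1045, 0.1542]
tcp_rot: [0.0, 0.995, 0.098, -0.0]
contact_force: [-1.1, 0.1, -0.6]
gripper_width: 0.999
```

>>> {"fn": "arm_command", "kwargs": {"motion": "0 0 -0.001 0 0 0 1;0 0 -0.002 0 0 0 1;0 0 -0.002 0 0 0 1;0 0 -0.002 0 0 0 1"}}

```text
time: 22.87
ee_pos: [0.4916, 0.1045, 0.1522]
tcp_rot: [0.0, 0.995, 0.098, -0.0]
contact_force: [0.6, -1.6, 0.4]
gripper_width: 1.0
```

>>> {"fn": "arm_command", "kwargs": {"motion": "0 0 -0.001 0 0 0 1;0 0 -0.001 0 0 0 1;0 0 -0.001 0 0 0 1;0 0 -0.001 0 0 0 1"}}

```text
time: 23.2
ee_pos: [0.4917, 0.1045, 0.1513]
tcp_rot: [0.0, 0.995, 0.098, 0.0]
contact_force: [0.6, 0.9, 0.6]
gripper_width: 1.001
```

>>> {"fn": "arm_command", "kwargs": {"motion": "0 0 -0.001 0 0 0 1;0 0 -0.001 0 0 0 1;0 0 -0.001 0 0 0 1;0 0 -0.001 0 0 0 1"}}

```text
time: 23.53
ee_pos: [0.4918, 0.1045, 0.1504]
tcp_rot: [0.0, 0.995, 0.098, 0.0]
contact_force: [0.4, 0.2, 0.9]
gripper_width: 1.002
```

>>> {"fn": "arm_command", "kwargs": {"motion": "0 0 -0.001 0 0 0 1;0 0 -0.001 0 0 0 1;0 0 -0.001 0 0 0 1;0 0 -0.001 0 0 0 1"}}

```text
time: 23.87
ee_pos: [0.4918, 0.1045, 0.1495]
tcp_rot: [0.0, 0.995, 0.098, 0.0]
contact_force: [0.5, -0.0, 3.3]
gripper_width: 0.998
```

>>> {"fn": "arm_command", "kwargs": {"motion": "0 0 -0.001 0 0 0 1;0 0 -0.002 0 0 0 1;0 0 -0.003 0 0 0 1;0 0 -0.003 0 0 0 1;0 0 -0.003 0 0 0 1;0 0 -0.003 0 0 0 1"}}

```text
time: 24.37
ee_pos: [0.4918, 0.1045, 0.1468]
tcp_rot: [0.0, 0.995, 0.098, 0.0]
contact_force: [-0.7, 0.4, 5.7]
gripper_width: 1.0
```

Run:
```python
from h import *
F=[];Z=[]
for i in range(5):
    ctrl.get_image('side');st=ctrl.get_state();F.append(st['contact_force'][2]);Z.append(st['ee_pos'][2])
print(np.round(F,2),np.round(Z,4),st['time'])
```

```text
[7.27 6.79 6.19 5.91 6.46] [0.1468 0.1468 0.1468 0.1468 0.1468] 24.6167
```

>>> {"fn": "arm_command", "kwargs": {"motion": "0 0 -0.001 0 0 0 1;0 0 -0.0015 0 0 0 1;0 0 -0.0015 0 0 0 1;0 0 -0.0015 0 0 0 1;0 0 -0.0015 0 0 0 1"}}

```text
time: 25.03
ee_pos: [0.4918, 0.1045, 0.1456]
tcp_rot: [0.0, 0.995, 0.098, 0.0]
contact_force: [-1.6, 0.5, 7.4]
gripper_width: 1.003
```

Run:
```python
from h import *
F=[];Z=[]
for i in range(5):
    im=ctrl.get_image('wrist');st=ctrl.get_state();F.append(st['contact_force'][2]);Z.append(st['ee_pos'][2])
print(np.round(F,2),np.round(Z,4),st['time'],st['moment'])
cv2.imwrite('pics/w10.png',im[:,:,::-1])
```

```text
[7.41 7.65 6.91 7.25 8.11] [0.1456 0.1456 0.1456 0.1456 0.1456] 25.2833 [-0.19039515  0.16710705 -0.10662181]
```

View pics/w10.png

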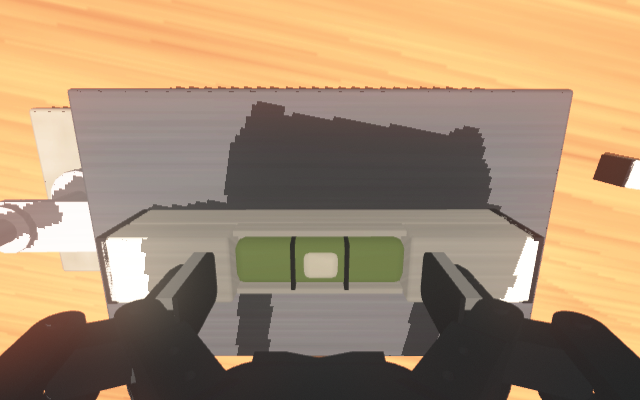

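>>> {"fn": "arm_command", "kwargs": {"motion": "0 0 -0.001 0 0 0 1;0 0 -0.0014 0 0 0 1;0 0 -0.0014 0 0 0 1;0 0 -0.0014 0 0 0 1;0 0 -0.0014 0 0 0 1;0 0 -0.0014 0 0 0 1;0 0 -0.0014 0 0 0 1;0 0 -0.0014 0 0 0 1;0 0 -0.0014 0 0 0 1;0 0 -0.0014 0 0 0 1;0 0 -0.0014 0 0 0 1;0 0 -0.0014 0 0 0 1"}}

```text
time: 26.28
ee_pos: [0.4918, 0.1045, 0.1445]
tcp_rot: [0.0, 0.995, 0.098, 0.001]
contact_force: [-2.0, 0.0, 9.5]
gripper_width: 0.998
```

Run:
```python
from h import *
F=[];Z=[]
for i in range(24):
    im=ctrl.get_image('wrist' if i<23 else 'side');st=ctrl.get_state();F.append(st['contact_force'][2]);Z.append(st['ee_pos'][2])
    if i==22: cv2.imwrite('pics/w11.png',im[:,:,::-1]);w=im
cv2.imwrite('pics/side11.png',im[:,:,::-1])
print(np.mean(F),np.std(F),np.mean(Z).round(5),st['time'],st['contact_force'],st['moment'])
crop(w,200,200,440,320,3,'pics/w11c.png')
p=proj(cam('side'),[.4915,.1045,.14]).astype(int);crop(im,p[0]-60,p[1]-45,p[0]+60,p[1]+45,6,'pics/side11c.png')
```

```text
9.517095443304044 0.517552413361348 0.14449 27.4833 [-1.28202977  0.19771709  9.73237314] [-0.28246809  0.25972846 -0.01531727]
```

View pics/w11c.png

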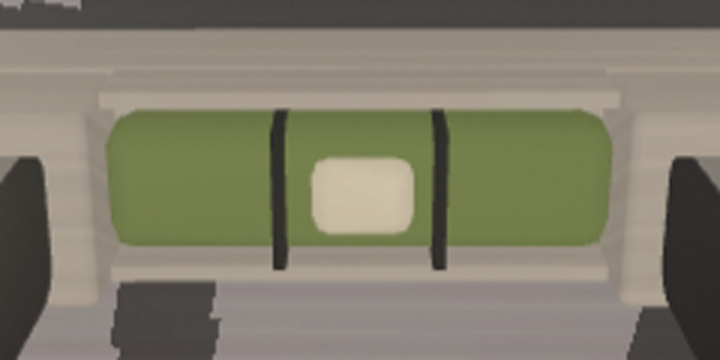

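View pics/side11c.png

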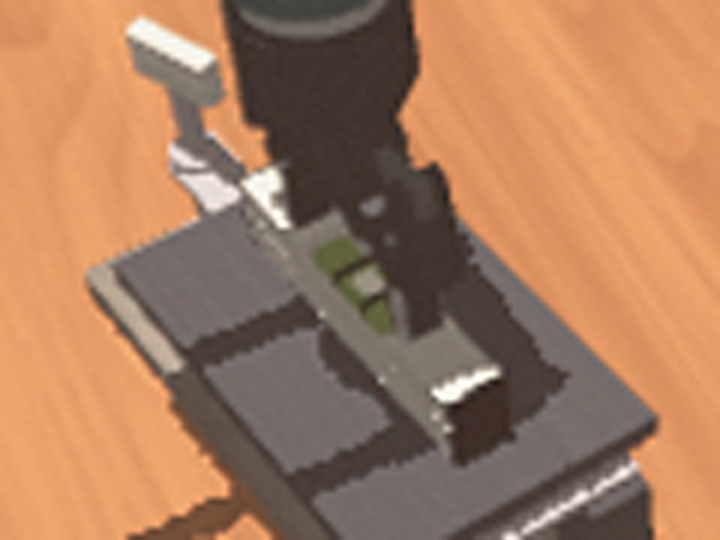

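The pressed view has the lines at 279 and 440 (mid 359.5) and the bubble at 311-414 (mid 362.5), so it is centred within 0.4 mm. The mean force is 9.5 N, about 5.7 mm of sink, and the tool is about 6 mm below first contact. Handing in.

Run:
```python
from plant import ctrl
print(ctrl.job_done())
```

```text
the job is handed in; nothing more can be done
None
```

I finished the job and handed it in at about 27.5 s of the 72 s allowed, with the arm still pressing on the level. No verdict was reported.

- **Placing:** I laid the largest of the three levels lengthwise along the middle of the shelf and let go. In the wrist picture its centre line and the shelf's agreed to within about a pixel.
- **Levelling:** I turned the cross bar clockwise by 1.4 rad. The bubble was then still about 2 mm off, so I gripped the bar again and turned it another 0.2 rad. After that it stood about 0.1 mm from the middle.
- **Pressing:** I pressed with the open fingertips on the metal either side of the vial. The mean force was 9.5 N, which works out to about 5.7 mm of sink. From the height where contact was first felt, the sink is about 6.0 mm. The two estimates differ slightly because the force readings are noisy.
- **Last check:** With the press held, the bubble was about 0.4 mm from the middle, well inside the lines.
- **Pots:** I did not measure the pots again at the end, but the arm never went near them.

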